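# Put the dispensing desk's tools back in their holders

## Task

Put the dispensing desk back in order: set the stapler, the pill cutter, the stamp and the amber jar each into its own grey holder, the one whose recess has the thing's shape and size, standing upright and flat on the holder's floor inside the rim. Leave the white vial standing where it is among them.

Things in the scene. Friction and masses are not known exactly. Their poses are not given: they have to be found in the camera images.
- stapler: Red and black desk stapler standing on its flat base, 140 long (own x) x 38 wide (own y) x 58 high; the upper red arm, from 34 mm up to the top, is 26 mm wide along the whole length and does not open. Grip it across that arm at mid-length, 40 to 52 mm above the base. 0.13 to 0.25 kg. Origin: centre of the underside, z up. Either way round is right in the holder.
- pill_cutter: Small flat light-blue box with a clear lid that stays shut (a pill cutter), 87 long (own x) x 41 wide (own y) x 26 high, lying on its base; grip it across its 41 mm width. Grip its upper half, TCP about 30 mm above its base, so that the fingertips stay above the holder's rim. About 0.06 to 0.11 kg. Origin: centre of the underside, z up. Either way round is right in the holder.
- ink_stamp: Dark reddish-brown round hand stamp standing upright, 38 in diameter at the base, 65 high, with a narrower knob on top; grip it by the knob or the tapering part, TCP about 45 mm above its base. About 0.04 to 0.08 kg. Origin: centre of the underside, z up.
- jar: Round amber glass jar with a broad dark stopper, upright, 57 in diameter and 100 high; grip it round the body 45 to 55 mm above its base, where it is 57 mm wide. About 0.1 to 0.21 kg. Origin: centre of the underside, z up.
- stapler_holder: Long narrow grey tray for the stapler: recess 152 (own x) x 50 (own y), 6 mm clearance each side; a small screw tab at each end. Fixed to the table. Floor 5 mm above the table, rim 13 mm above the table (8 mm above its floor), walls 4 mm. Origin: centre of its underside on the table, z up.
- cutter_holder: Shorter rectangular grey tray for the pill cutter: recess 99 (own x) x 53 (own y), 6 mm clearance each side; a small screw tab at each end. Fixed to the table. Floor 5 mm above the table, rim 13 mm above the table (8 mm above its floor), walls 4 mm. Origin: centre of its underside on the table, z up.
- stamp_holder: Small round grey cup for the stamp: recess 50 in diameter, 6 mm clearance all round; two small screw tabs. Fixed to the table. Floor 5 mm above the table, rim 13 mm above the table (8 mm above its floor), walls 4 mm. Origin: centre of its underside on the table, z up.
- jar_holder: Larger round grey cup for the jar: recess 70 in diameter, 6.5 mm clearance all round; two small screw tabs. Fixed to the table. Floor 5 mm above the table, rim 13 mm above the table (8 mm above its floor), walls 4 mm. Origin: centre of its underside on the table, z up.
- vial: White plastic vial with a teal cap, loose, upright, 31 in diameter and 62 high, standing among the things: a bystander that stays where it is. Origin: centre of the underside, z up.
Things that resemble listed ones, but are neither listed nor needed, are in the scene too. Of the things that look like the jar, take the one that is farthest to the robot's right at the start.

How it is judged:
At the end, for the whole second after the job is handed in: Each thing rests in its own holder, released: centre within 12 mm of the holder's, underside on its floor (2 to 9 mm above the table), upright within 0.08 rad; stapler and pill cutter lengthwise with the tray within 0.2 rad, either way round; vial upright (0.3 rad), moved under 40 mm (horizontal distance between stapler and stapler_holder below 0.012 m and z of stapler in the frame of stapler_holder between 0.002 and 0.009 m and angle between each of stapler, pill_cutter, ink_stamp, jar's own z axis and vertical below 0.08 rad and linear speed of each of stapler, pill_cutter, ink_stamp, jar below 0.02 m/s and angular speed of each of stapler, pill_cutter, ink_stamp, jar below 0.2 rad/s and angle between the x axis of stapler and the x axis of stapler_holder, either way round below 0.2 rad and horizontal distance between pill_cutter and cutter_holder below 0.012 m and z of pill_cutter in the frame of cutter_holder between 0.002 and 0.009 m and angle between the x axis of pill_cutter and the x axis of cutter_holder, either way round below 0.2 rad and horizontal distance between ink_stamp and stamp_holder below 0.012 m and z of ink_stamp in the frame of stamp_holder between 0.002 and 0.009 m and horizontal distance between jar and jar_holder below 0.012 m and z of jar in the frame of jar_holder between 0.002 and 0.009 m and distance of vial from where it was at the start of the episode below 0.04 m and angle between vial's own z axis and vertical below 0.3 rad); the robot touches nothing.
It fails at once if the white vial is knocked over or pushed away (more than 40 mm, or tilted more than 0.5 rad) (distance of vial from where it was at the start of the episode above 0.04 m or angle between vial's own z axis and vertical above 0.5 rad).
It also fails if it takes over 112 s, if anything falls off the work surface, if the arm or the gripper's body presses on something with over 40 N, if the wrist force passes 120 N, or if a joint passes its speed limit or range.

## Robot

A 6-joint arm with a two-finger parallel gripper is mounted at the origin on a cart in front of the work surface, level with it; the furniture and walls round the work are solid. World frame = base frame: x ahead of the robot, y to its left, z up, the work surface at z = 0. Lengths are in m, angles in rad, forces in N, time in s.
With the tool pointing down it reaches from about 0.3 to 0.875 m from the base axis. Payload 6.4 kg.
Tool frame: the origin (TCP) lies between the finger pads, 19 mm behind the fingertips; this is the grasp point; z points along the fingers, y is the line along which they close (so a half turn about z gives the same grasp; the last joint's range is limited). The gripper opens to 88 mm and grips with 3 to 60 N. Pads are 18 mm wide; open, the fingers measure 123 mm over their backs; the gripper's body (75 mm by 187 mm) begins 45 mm behind the grasp point.
Start: joints at [-1.399, 0.181, 1.607, -0, 1.354, -0.206], TCP at [0.212, -0.534, 0.257] pointing down, gripper open.
Joint ranges: [-2.99, 2.99], [-0.89, 2.07], [0.3, 2.58], [-1.14, 4.28], [0, 2.63], [-3.12, 3.12]. Speed limits (rad/s): [2.57, 2.57, 3.01, 3.14, 3.14, 3.14].

## Interface

Orientations are given as a 3x3 rotation matrix whose columns are the frame's x, y, z axes.
In Python, from station import readout, imaging, arm gives the robot as it stands.
- The arm moves only by the tool servo_tool, never from a script. Its argument "plan" is a list that holds one entry, the list of rows, each a list of 7 numbers: the shift along the tool's x, y, z in m, then the turn, a rotation vector about the tool's x, y, z in degrees, then the opening, from 0 (shut) to 1 (fully open). A call has exactly 5 rows; each row shifts and turns the commanded pose from where the row before left it, along the tool's axes as they then stand; what a row does not reach is not made up. A row lasts 1/8 s, in which the tool goes at most 62.5 mm and 10.7 degrees, less where a joint would pass 70% of its speed; a pose out of reach is approached as far as the arm can. A call is refused whole if a number of a shift passes 0.0625 or a number of a turn 10.7, either way. A call with a gripper value outside its range is refused whole. The fingers move at their own pace and stop on an object; "grip_force" is the grip in N (left out, the last holds). Time passes only in rows, so rows that do not move let the fingers close, or fill a call up. It gives the time, the measured TCP pose, the force, the opening and the grip force at its end, in the units of the state.
- readout.sense(): the state, without advancing time (a new reading comes with each control period).
- imaging.read_camera(name): name is "scene" or "top"; returns a dict with "frame" (420x560x3 uint8, blue, green, red), "K" (3x3 intrinsics, pixels), "cam_to_world" (4x4, takes a point from camera to world coordinates). Camera axes: x right, y down, z forward; pixel columns grow to the right and rows downward; lengths in m; the calibration is good to about 2 mm. A picture is of the moment at which its call begins. There is no depth.
- arm.close_job(): hands the job in; it is judged then, once.
The state is a dict: "clock": time; "joint_pos": joint angles; "joint_vel": joint speeds; "joint_efforts": joint torques, N m; "tool_pos": TCP position; "orientation": TCP orientation; "wrist_force": force on the tool from outside, world axes, zero at the start; "torque": the same for the moment, N m; "grip_width": finger opening in m; "grip_force": force on a finger pad.
Only numpy, scipy, OpenCV 4.12 (cv2) and the standard library are available. Lean on these libraries where they do the work, as an engineer would, in place of code of your own. Each camera call takes 0.05 s, during which the arm holds its last target. There are 200 camera calls.

## Working session

There is one attempt and no reset: what is moved stays moved. The work goes in short steps, Python scripts to look and compute and a tool call to move; the robot and the scene stay as the last step left them, time stands still between calls to the robot, and variables do not carry over. Pictures are saved under pics/ and viewed, at most 14 in all, crops included, and the job is handed in when it is done.

Besides the shell and the picture viewer there is one more tool, called in YAML: its name, and indented under it one key for each argument. servo_tool: Moves the arm, as the interface text tells. Its arguments: {"type":"object","properties":{"plan":{"type":"array"},"grip_force":{"type":"number"}},"required":["plan"]}

```bash
mkdir -p pics
python3 - <<'E'
from station import readout, imaging
import cv2,numpy as np
for n in("scene","top"):
    r=imaging.read_camera(n);cv2.imwrite(f"pics/{n}0.png",r["frame"]);np.savez(f"{n}0.npz",**r)
    print(n,r["K"].round(1).tolist(),r["cam_to_world"].round(3).tolist())
print(readout.sense())
E
```

```text
scene [[510.0, 0.0, 294.0], [0.0, 510.0, 214.3], [0.0, 0.0, 1.0]] [[0.641, -0.379, 0.668, -0.597], [-0.768, -0.298, 0.567, -0.878], [-0.016, -0.876, -0.481, 0.819], [0.0, 0.0, 0.0, 1.0]]
top [[538.0, 0.0, 289.1], [0.0, 538.0, 214.9], [0.0, 0.0, 1.0]] [[0.307, -0.916, 0.258, 0.033], [-0.952, -0.295, 0.084, -0.119], [-0.001, -0.272, -0.962, 1.818], [0.0, 0.0, 0.0, 1.0]]
{'clock': 0.1, 'joint_pos': array([-1.39927373e+00,  1.81448206e-01,  1.60785086e+00, -1.29255902e-05,
        1.35382103e+00, -2.06309077e-01]), 'joint_vel': array([ 1.45170127e-05, -4.03839145e-04, -2.93830546e-03,  1.05201162e-03,
        1.07390857e-03, -3.99472073e-04]), 'joint_efforts': array([ 5.36321859e-04, -4.34815049e+01, -3.42694402e+01,  7.04189669e-02,
        3.39869026e-02, -2.97784982e-05]), 'tool_pos': array([ 0.21205311, -0.53400306,  0.25663827]), 'orientation': array([[ 9.29465738e-01,  3.68908344e-01, -2.73145531e-04],
       [ 3.68908323e-01, -9.29464572e-01,  1.50287475e-03],
       [ 3.00543944e-04, -1.49763625e-03, -9.99998833e-01]]), 'wrist_force': array([ 0.22880969, -0.09304363, -0.306593  ]), 'torque': array([ 0.02272197,  0.02262739, -0.06110107]), 'grip_force': 0.0, 'grip_width': 0.08813043361902288}
```

View pics/top0.png

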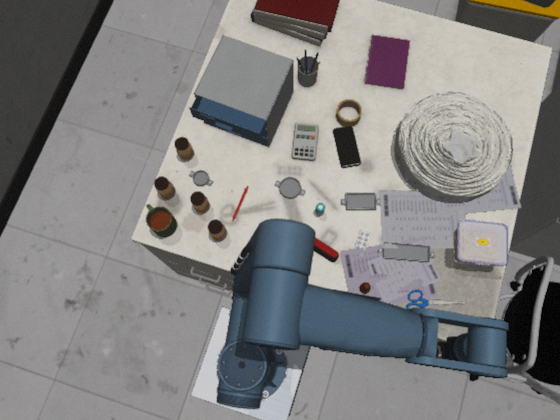

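View pics/scene0.png

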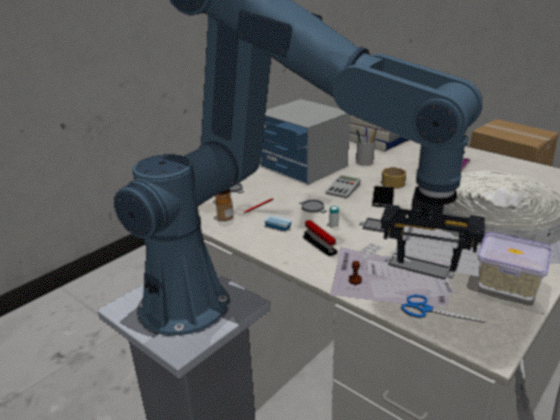

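The top view shows jars at (184,148), (164,187), (199,203) and (217,230). The stapler is at (320,248), the stamp at (365,288), and the vial at (320,209). The holders are the long tray at (406,253), the short tray at (360,202), the small cup at (202,178) and the large cup at (289,188). In the scene view the pill cutter is at (278,224), the stapler at (320,238), the stamp at (355,272) and a jar at (224,205).

```bash
cat > h.py <<'E'
import cv2,numpy as np
from station import readout, imaging
def shot(n): return imaging.read_camera(n)
def ray(r,px,z):
    T=r["cam_to_world"];px=np.atleast_2d(np.float64(px))
    d=np.c_[px,np.ones(len(px))]@np.linalg.inv(r["K"]).T@T[:3,:3].T
    o=T[:3,3];return o+d*((z-o[2])/d[:,2])[:,None]
def proj(r,P):
    T=r["cam_to_world"];c=(np.atleast_2d(P)-T[:3,3])@T[:3,:3]
    c=c@r["K"].T;return c[:,:2]/c[:,2:]
def blobs(mask,amin=15):
    n,l,s,c=cv2.connectedComponentsWithStats(mask.astype(np.uint8))
    return [(l==i,s[i],c[i]) for i in range(1,n) if s[i][4]>=amin]
E
python3 - <<'E'
from h import *
t=dict(np.load("top0.npz"));s=dict(np.load("scene0.npz"))
for n,p,z in [("jarA",(184,148),.1),("jarB",(164,187),.1),("jarC",(199,203),.1),("jarD",(217,230),.1),("stapler",(325,247),.058),("stamp",(365,288),.06),("vial",(320,208),.062),("sh",(406,253),.013),("ch",(360,202),.013),("smallcup",(202,178),.013),("bigcup",(289,188),.013)]:
    print(n,ray(t,p,z)[0].round(3))
for n,p,z in [("cutter",(278,222),.026),("jar",(224,205),.05),("stamp",(355,272),.03),("staplertop",(320,232),.058),("vial",(334,215),.03)]:
    print("S",n,ray(s,p,z)[0].round(3))
a=cv2.resize(t["frame"][130:310,140:440],None,fx=2.66,fy=2.66,interpolation=cv2.INTER_CUBIC)
cv2.imwrite("pics/tc.png",a[:480])
b=cv2.resize(s["frame"][160:300,190:490],None,fx=2.66,fy=2.66,interpolation=cv2.INTER_CUBIC)
cv2.imwrite("pics/sc.png",b)
E
```

```text
jarA [0.611 0.448 0.1  ]
jarB [0.458 0.462 0.1  ]
jarC [0.441 0.33  0.1  ]
jarD [0.372 0.241 0.1  ]
stapler [ 0.436 -0.114  0.058]
stamp [ 0.344 -0.278  0.06 ]
vial [ 0.56  -0.058  0.062]
sh [ 0.511 -0.383  0.013]
ch [ 0.638 -0.184  0.013]
smallcup [0.552 0.375 0.013]
bigcup [0.611 0.069 0.013]
S cutter [0.433 0.063 0.026]
S jar [0.377 0.247 0.05 ]
S stamp [ 0.353 -0.28   0.03 ]
S staplertop [ 0.423 -0.11   0.058]
S vial [ 0.573 -0.052  0.03 ]
```

View pics/tc.png

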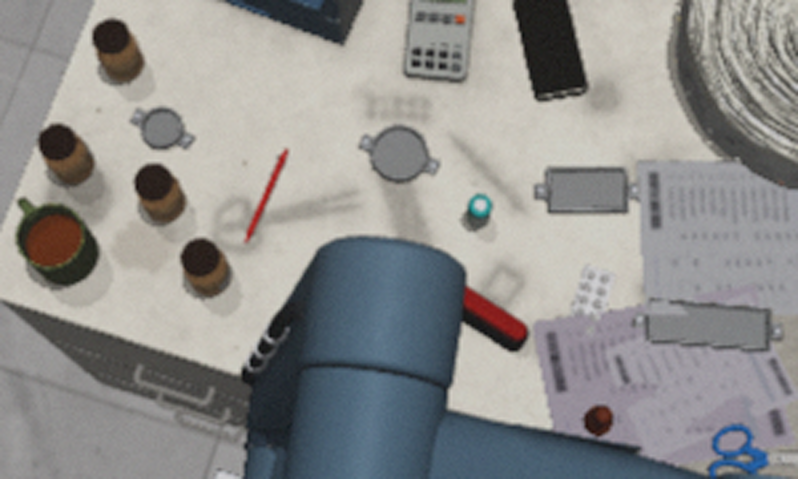

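View pics/sc.png

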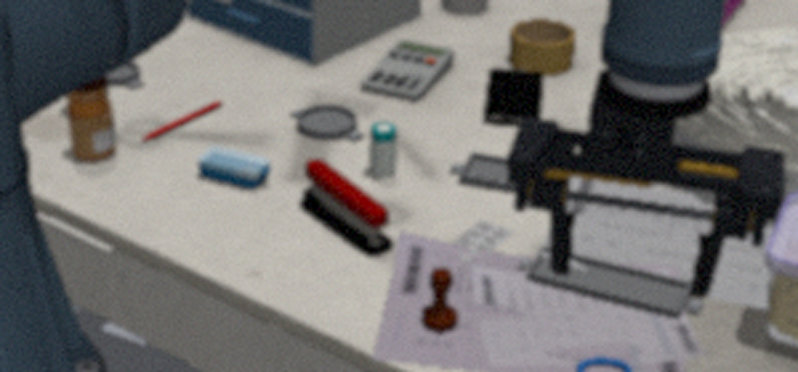

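Jar D at about (0.372, 0.241) is the rightmost jar, and no other jar is hidden under the arm. Next I refine the measurements with masks.

```bash
cat >> h.py <<'E'
def hsv(r): return cv2.cvtColor(cv2.GaussianBlur(r["frame"],(3,3),0),cv2.COLOR_BGR2HSV).astype(int)
def near(mask,px,R):
    w=np.zeros(mask.shape,np.uint8);cv2.circle(w,tuple(int(v) for v in px),R,1,-1)
    b=blobs(mask&(w>0));return max(b,key=lambda q:q[1][4]) if b else None
def rect(r,m,z):
    ys,xs=np.nonzero(m);P=ray(r,np.c_[xs,ys],z)[:,:2]
    (c,(w,h),a)=cv2.minAreaRect(P.astype(np.float32)*1000)
    if w<h:w,h,a=h,w,a+90
    v=np.linalg.eigh(np.cov(P.T))[1][:,1]
    return np.round(P.mean(0),4),"rect",np.round(np.array(c)/1000,4),round(w),round(h),"ang",round((a+90)%180-90,1),"pca",round(np.degrees(np.arctan(v[1]/v[0])),1)
def twoplane(t,ct,s,cs):
    A=[];b=[]
    for r,c in((t,ct),(s,cs)):
        o=r["cam_to_world"][:2,3];d=ray(r,c,0.03)[0][:2]-o;n=np.array([-d[1],d[0]])/np.hypot(*d);A.append(n);b.append(n@o)
    return np.linalg.solve(A,b)
def red(h,smin=110): return ((h[...,0]<9)|(h[...,0]>172))&(h[...,1]>smin)
E
python3 - <<'E'
from h import *
t=dict(np.load("top0.npz"));s=dict(np.load("scene0.npz"));H=hsv(t);S=hsv(s)
for n,p in [("sh",(406,253)),("ch",(360,202)),("scup",(202,178)),("jcup",(289,188))]:
    print(n,H[p[1],p[0]], "tbl",H[p[1]-25,p[0]])
    m=near((H[...,1]<60)&(H[...,2]<150),p,32)
    print(m[1],rect(t,m[0],.010))
a=near(red(H),(365,288),12);b=near(red(S,90),(355,272),16)
print("stamp",a[1],b[1],twoplane(t,a[2],s,b[2]),ray(t,a[2],.05),ray(s,b[2],.03), "base",ray(s,(b[2][0],b[1][1]+b[1][3]),0))
a=near(red(S,150)&(S[...,2]>90),(320,234),28);print("stapler",a[1],rect(s,a[0],.055))
h=(S[...,0]>85)&(S[...,0]<125)&(S[...,1]>60);a=near(h,(278,224),20);print("cutter",a[1],rect(s,a[0],.016))
R=readout.sense();print("stamp shift",R["orientation"].T@(np.r_[twoplane(t,near(red(H),(365,288),12)[2],s,near(red(S,90),(355,272),16)[2]),0.045]-R["tool_pos"]))
E
```

```text
sh [110   6 131] tbl [113   6 161]
[376 242  60  22 907] (array([ 0.5148, -0.3874]), 'rect', array([ 0.5157, -0.3808]), 202, 69, 'ang', -77.2, 'pca', np.float64(-74.0))
ch [105   4 129] tbl [ 23  17 200]
[341 193  40  18 584] (array([ 0.6421, -0.1836]), 'rect', array([ 0.6419, -0.1853]), 138, 63, 'ang', -72.2, 'pca', np.float64(-70.9))
scup [120   2 125] tbl [ 21  17 197]
[189 170  24  17 258] (array([0.5512, 0.3806]), 'rect', array([0.5511, 0.3805]), 80, 58, 'ang', 50.4, 'pca', np.float64(76.8))
jcup [ 90   4 128] tbl [ 21  19 191]
[275 177  30  23 438] (array([0.6131, 0.0676]), 'rect', array([0.6135, 0.0686]), 86, 81, 'ang', 45.5, 'pca', np.float64(80.0))
stamp [361 283   9  10  55] [350 262  11  22 106] [ 0.35307712 -0.28064827] [[ 0.34777149 -0.27798008  0.05      ]] [[ 0.34935167 -0.28299151  0.03      ]] base [[ 0.34382897 -0.28818873  0.        ]]
stapler [306 221  29  21 158] (array([ 0.4318, -0.1037]), 'rect', array([ 0.4324, -0.1017]), 138, 19, 'ang', 71.5, 'pca', np.float64(71.3))
cutter [266 218  25  13 175] (array([0.434 , 0.0713]), 'rect', array([0.4356, 0.0704]), 82, 52, 'ang', -76.8, 'pca', np.float64(-89.6))
stamp shift [ 0.22447807 -0.18314242  0.21198026]
```

servo_tool:
  plan:
    - [[0.0441, -0.0369, 0.02, 0, 0, 0, 1], [0.0441, -0.0369, 0.02, 0, 0, 0, 1], [0.0441, -0.0369, 0.02, 0, 0, 0, 1], [0.0441, -0.0369, 0.02, 0, 0, 0, 1], [0.0441, -0.0369, 0.02, 0, 0, 0, 1]]
  grip_force: 15

```text
clock: 0.72
tool_pos: [0.3495, -0.2798, 0.1567]
orientation: [[0.93, 0.368, 0.0], [0.368, -0.93, 0.0], [0.0, 0.0, -1.0]]
wrist_force: [0.4, -0.5, -0.1]
grip_width: 0.0885
grip_force: 0.0
```

servo_tool:
  plan:
    - [[0, 0, 0.028, 0, 0, 0, 1], [0, 0, 0.028, 0, 0, 0, 1], [0, 0, 0.028, 0, 0, 0, 1], [0, 0, 0.028, 0, 0, 0, 1], [0, 0, 0, 0, 0, 0, 1]]

```text
clock: 1.35
tool_pos: [0.3477, -0.2799, 0.0436]
orientation: [[0.929, 0.369, -0.003], [0.369, -0.929, 0.004], [-0.001, -0.005, -1.0]]
wrist_force: [-0.4, 0.3, -0.4]
grip_width: 0.0882
grip_force: 0.0
```

servo_tool:
  plan:
    - [[0, 0, 0, 0, 0, 0, 0], [0, 0, 0, 0, 0, 0, 0], [0, 0, 0, 0, 0, 0, 0], [0, 0, 0, 0, 0, 0, 0], [0, 0, 0, 0, 0, 0, 0]]

```text
clock: 1.98
tool_pos: [0.3491, -0.2817, 0.0456]
orientation: [[0.929, 0.369, 0.0], [0.369, -0.929, -0.0], [0.0, 0.0, -1.0]]
wrist_force: [0.7, 0.6, -0.1]
grip_width: 0.0403
grip_force: 0.0
```

servo_tool:
  plan:
    - [[0, 0, 0, 0, 0, 0, 0], [0, 0, -0.03, 0, 0, 0, 0], [0, 0, -0.04, 0, 0, 0, 0], [0, 0, -0.05, 0, 0, 0, 0], [0, 0, -0.04, 0, 0, 0, 0]]

```text
clock: 2.6
tool_pos: [0.3491, -0.2817, 0.2073]
orientation: [[0.929, 0.369, 0.001], [0.369, -0.929, -0.001], [0.0, 0.001, -1.0]]
wrist_force: [0.2, -0.4, -0.5]
grip_width: 0.0301
grip_force: 14.8
```

Run:
```python
from h import *
t=shot("top");s=shot("scene");cv2.imwrite("pics/m1.png",np.vstack([t["frame"][100:320],s["frame"][90:310]]))
np.savez("top1.npz",**t);np.savez("scene1.npz",**s);R=readout.sense();print(R["tool_pos"],R["grip_width"],R["joint_pos"].round(2),proj(s,R["tool_pos"]),proj(t,R["tool_pos"]))
```

```text
[ 0.35073587 -0.28384073  0.21002731] 0.030197259926358595 [-0.94 -0.06  1.96  0.    1.23  0.25] [[358.82299488 213.31876161]] [[374.2065179  279.52535652]]
```

View pics/m1.png

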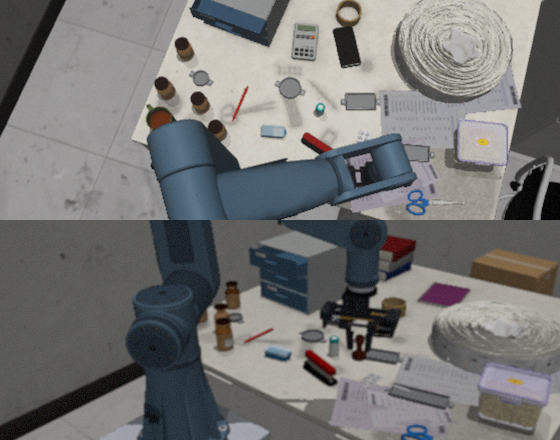

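The stamp is held upright: in the scene half it is at about (360,345), matching the projected TCP. The pill cutter is now visible from the top, at about (273,231) in the full frame. I measure the hold, the jars round the cup, the cutter and the stapler.

Run:
```python
from h import *
t=dict(np.load("top1.npz"));s=dict(np.load("scene1.npz"));H=hsv(t);S=hsv(s)
b=near(red(S,90),(359,218),22);print("stamp",b[1],b[2]); R=readout.sense()["tool_pos"]
print([proj(s,R+[0,0,d]).round(1).tolist() for d in (.02,0,-.02,-.045)])
for n,p in [("A",(184,148)),("B",(164,187)),("C",(199,203)),("D",(217,230))]:
    a=near(H[...,2]<60,p if n!="B" else (162,184),12);print(n,a[1],ray(t,a[2],.095)[0].round(3))
h=(H[...,0]>85)&(H[...,0]<125)&(H[...,1]>40);a=near(h,(273,231),20);print("cutter",a[1],rect(t,a[0],.026))
t0=dict(np.load("top0.npz"))
for r,p in((t,(318,243)),(t0,(325,247))):
  a=near(red(hsv(r),150)&(hsv(r)[...,2]>90),p,26);print("stapler",a[1],rect(r,a[0],.057))
for n,p in (("ch",(360,202)),("jcup",(289,188)),("scup",(202,178))):
  m=near((H[...,1]<60)&(H[...,2]<150),p,26);print(n,m[1],rect(t,m[0],.010))
h=(H[...,0]>78)&(H[...,0]<100)&(H[...,1]>90);a=near(h,(320,208),10);print("vial",a[1],ray(t,a[2],.06))
```

```text
stamp [354 217  11  13  83] [359.14457831 224.13253012]
[[[359.2, 206.2]], [[358.8, 213.3]], [[358.5, 220.3]], [[358.0, 229.0]]]
A [176 138  12  12 115] [0.625 0.464 0.095]
B [155 178  13  12 121] [0.468 0.478 0.095]
C [192 193  13  12 122] [0.456 0.342 0.095]
D [205 221  17  22 222] [0.368 0.253 0.095]
cutter [262 226  11  11 104] (array([0.4366, 0.0919]), 'rect', array([0.436 , 0.0921]), 36, 34, 'ang', 18.3, 'pca', np.float64(48.8))
stapler [304 234  27  17 164] (array([ 0.4425, -0.0811]), 'rect', array([ 0.442 , -0.0815]), 97, 20, 'ang', 74.7, 'pca', np.float64(75.5))
stapler [315 239  22  18 151] (array([ 0.4328, -0.1151]), 'rect', array([ 0.4324, -0.1149]), 90, 20, 'ang', 73.3, 'pca', np.float64(72.8))
ch [341 193  39  18 568] (array([ 0.6426, -0.1831]), 'rect', array([ 0.6413, -0.1835]), 134, 63, 'ang', -72.2, 'pca', np.float64(-71.1))
jcup [276 177  27  23 422] (array([0.6134, 0.0679]), 'rect', array([0.6137, 0.0673]), 81, 79, 'ang', 45.5, 'pca', np.float64(72.0))
scup [190 170  23  17 250] (array([0.5511, 0.3806]), 'rect', array([0.5493, 0.3798]), 77, 56, 'ang', 50.1, 'pca', np.float64(75.5))
vial [316 205   8   7  28] [[ 0.55733534 -0.05751939  0.06      ]]
```

servo_tool:
  plan:
    - [[0, 0, 0, 0, 0, 9.85, 0], [0, 0, 0, 0, 0, 9.85, 0], [0.0187, -0.0547, 0, 0, 0, 0, 0], [0.0187, -0.0547, 0, 0, 0, 0, 0], [0.0187, -0.0547, 0, 0, 0, 0, 0]]

```text
clock: 3.32
tool_pos: [0.3991, -0.1139, 0.2043]
orientation: [[0.999, 0.033, -0.001], [0.033, -0.999, 0.001], [-0.001, -0.001, -1.0]]
wrist_force: [0.3, -0.4, 0.2]
grip_width: 0.03
grip_force: 14.8
```

servo_tool:
  plan:
    - [[0.0187, -0.0547, 0, 0, 0, 0, 0], [0.0187, -0.0547, 0, 0, 0, 0, 0], [0.0187, -0.0547, 0, 0, 0, 0, 0], [0.0187, -0.0547, 0, 0, 0, 0, 0], [0.0187, -0.0547, 0, 0, 0, 0, 0]]

```text
clock: 3.95
tool_pos: [0.4833, 0.1627, 0.2041]
orientation: [[0.999, 0.034, -0.001], [0.034, -0.999, -0.0], [-0.001, 0.0, -1.0]]
wrist_force: [0.6, -0.7, -0.4]
grip_width: 0.0304
grip_force: 14.8
```

servo_tool:
  plan:
    - [[0.0187, -0.0547, 0, 0, 0, 0, 0], [0.0187, -0.0547, 0, 0, 0, 0, 0], [0.0187, -0.0547, 0, 0, 0, 0, 0], [0.0187, -0.0547, 0, 0, 0, 0, 0], [0, 0, 0, 0, 0, 0, 0]]

```text
clock: 4.58
tool_pos: [0.5501, 0.3851, 0.2023]
orientation: [[0.999, 0.038, -0.003], [0.038, -0.999, -0.001], [-0.003, 0.0, -1.0]]
wrist_force: [0.2, -0.9, -0.4]
grip_width: 0.0302
grip_force: 14.8
```

Run:
```python
from h import *
t=shot("top");s=shot("scene");R=readout.sense();print(R["tool_pos"],R["grip_width"],R["orientation"].round(3).tolist())
np.savez("top2.npz",**t);np.savez("scene2.npz",**s)
S=hsv(s);p=proj(s,R["tool_pos"])[0];b=near(red(S,80),p,22);print(p,b and b[1:])
H=hsv(t)
print("cutter px",[ (a[1].tolist(),rect(t,a[0],.02)) for a in blobs((H[...,0]>85)&(H[...,0]<125)&(H[...,1]>25)&(H[...,2]>100),60) if 240<a[2][0]<300 and 210<a[2][1]<250])
a=near(red(H,150)&(H[...,2]>90),(315,240),30);print("stapler",a[1],rect(t,a[0],.057))
m=near((H[...,1]<60)&(H[...,2]<145),(406,253),32);print("sh",m[1],rect(t,m[0],.010))
cv2.imwrite("pics/m2.png",np.vstack([t["frame"][100:320],s["frame"][90:310]]))
```

```text
[0.54999866 0.38193737 0.20310406] 0.030112648801560435 [[0.999, 0.035, -0.003], [0.035, -0.999, -0.002], [-0.003, 0.002, -1.0]]
[230.07961429 136.82576357] (array([226, 132,  10,  24, 111], dtype=int32), array([230.71171171, 144.56756757]))
cutter px [([261, 225, 15, 12, 135], (array([0.4394, 0.0915]), 'rect', array([0.4393, 0.0905]), 45, 39, 'ang', -80.6, 'pca', np.float64(84.6)))]
stapler [304 234  33  24 224] (array([ 0.4374, -0.0969]), 'rect', array([ 0.4376, -0.0965]), 128, 20, 'ang', 73.9, 'pca', np.float64(73.6))
sh [381 242  54  21 815] (array([ 0.5157, -0.3913]), 'rect', array([ 0.517 , -0.3874]), 182, 63, 'ang', -77.2, 'pca', np.float64(-73.3))
```

View pics/m2.png

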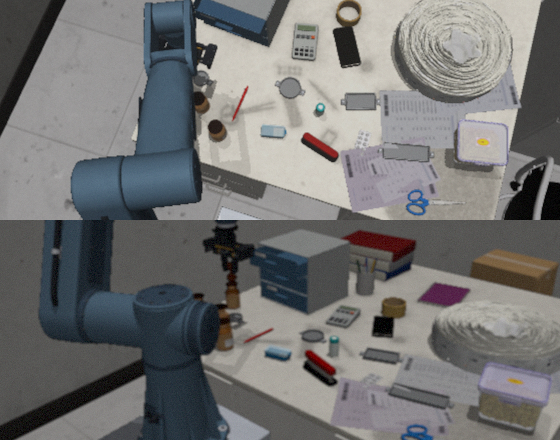

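The stamp is over the small cup and hanging straight. The stapler and cutter are unobstructed from the top. I lower and release.

servo_tool:
  plan:
    - [[0.001, 0.001, 0.045, 0, 0, 0, 0], [0, 0, 0.045, 0, 0, 0, 0], [0, 0, 0.036, 0, 0, 0, 0], [0, 0, 0.018, 0, 0, 0, 0], [0, 0, 0.006, 0, 0, 0, 0]]

```text
clock: 5.3
tool_pos: [0.5518, 0.38, 0.0547]
orientation: [[0.999, 0.033, -0.001], [0.033, -0.999, -0.001], [-0.001, 0.001, -1.0]]
wrist_force: [-0.7, -0.4, -0.1]
grip_width: 0.0302
grip_force: 14.8
```

servo_tool:
  plan:
    - [[0, 0, 0, 0, 0, 0, 0], [0, 0, 0, 0, 0, 0, 0], [0, 0, 0, 0, 0, 0, 0.6], [0, 0, 0, 0, 0, 0, 0.6], [0, 0, 0, 0, 0, 0, 0.6]]

```text
clock: 5.92
tool_pos: [0.5521, 0.3812, 0.0557]
orientation: [[0.999, 0.034, 0.0], [0.034, -0.999, 0.0], [0.0, -0.0, -1.0]]
wrist_force: [0.4, 0.6, 0.0]
grip_width: 0.0531
grip_force: 0.0
```

servo_tool:
  plan:
    - [[0, 0, 0, 0, 0, 0, 0.6], [0, 0, -0.04, 0, 0, 0, 0.6], [0, 0, -0.05, 0, 0, 0, 1], [0, 0, -0.05, 0, 0, 0, 1], [0, 0, -0.0, 0, 0, 0, 1]]

```text
clock: 6.55
tool_pos: [0.5548, 0.3824, 0.2015]
orientation: [[0.999, 0.034, 0.009], [0.034, -0.999, 0.004], [0.009, -0.004, -1.0]]
wrist_force: [0.0, 0.6, 0.2]
grip_width: 0.0806
grip_force: 0.0
```

Run:
```python
from h import *
t=shot("top");s=shot("scene");R=readout.sense();print(R["tool_pos"],R["grip_width"])
np.savez("top3.npz",**t);np.savez("scene3.npz",**s);H=hsv(t);S=hsv(s)
c=cv2.resize(t["frame"][200:290,180:350],None,fx=4,fy=4,interpolation=cv2.INTER_CUBIC)
d=cv2.resize(s["frame"][150:240,190:360],None,fx=4,fy=4,interpolation=cv2.INTER_CUBIC)
cv2.imwrite("pics/c3.png",cv2.resize(np.vstack([c,d]),(560,594)))
a=near(H[...,2]<60,(217,227),13);print("jarD",a[1],a[2],ray(t,a[2],.098)[0].round(4))
j=near((S[...,0]>3)&(S[...,0]<18)&(S[...,1]>110),(224,205),20);print("jar scene",j[1],j[2],twoplane(t,a[2],s,j[2]))
b=near(red(S,80),(231,180),25);print("stamp scene",b and b[1:])
P=proj(s,[[.551,.381,.005],[.551,.381,.07]]);print(P)
# cutter by colour excess blue
for r,p,z in((t,(273,231),.026),(s,(278,223),.013)):
    f=cv2.GaussianBlur(r["frame"],(3,3),0).astype(int);m=near(f[...,0]-f[...,2]>8,p,22);print("cutter",m[1],m[2],rect(r,m[0],z))
```

```text
[0.55211126 0.38111147 0.1958321 ] 0.0878677289992852
jarD [209 221  13  13 134] [214.92537313 226.67164179] [0.3811 0.252  0.098 ]
jar scene [218 185  15  35 282] [223.90425532 200.89361702] [0.39696666 0.26892205]
stamp scene (array([230, 178,  10,  10,  48], dtype=int32), array([234.77083333, 184.3125    ]))
[[234.5799164  188.01314921]
 [233.27990879 171.79512803]]
cutter [261 224  26  14 273] [272.69230769 230.84249084] (array([0.4425, 0.0737]), 'rect', array([0.4439, 0.0715]), 87, 42, 'ang', -76.4, 'pca', np.float64(-78.2))
cutter [265 215  27  16 311] [277.5562701  222.63344051] (array([0.4463, 0.0776]), 'rect', array([0.4458, 0.079 ]), 94, 75, 'ang', -75.8, 'pca', np.float64(79.6))
```

View pics/c3.png

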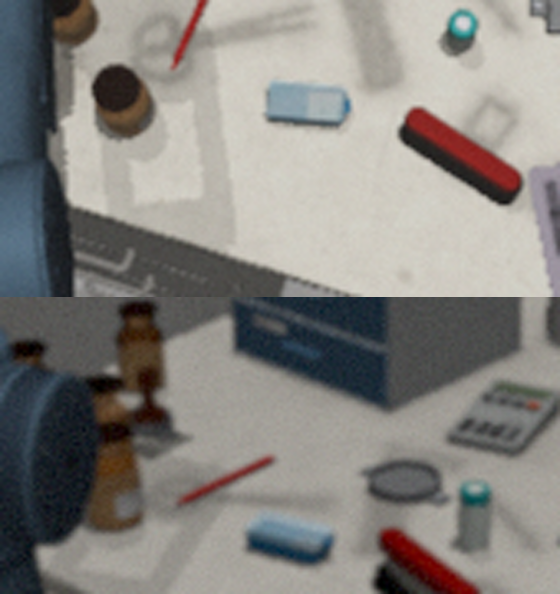

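The stamp stands in its cup. In the top half the cutter, stapler and jar D are clear. I need a scene-view check of jar D, whose base is at about (225,219).

Run:
```python
from h import *
t=dict(np.load("top3.npz"));s=dict(np.load("scene3.npz"));S=hsv(s)
P=(.381,.252);print(proj(s,[[*P,0],[*P,.05],[*P,.1]]).round(1).tolist(), "near base edge", ray(s,(225,219),0).round(3))
m=(S[...,0]>3)&(S[...,0]<20)&(S[...,1]>90)
for v in (205,210,214): 
    xs=np.nonzero(m[v,205:245])[0]+205;print(v,xs.min(),xs.max())
print(S[205:222:3,225].tolist())
R=readout.sense();print(R["orientation"].round(3).tolist(),R["joint_pos"].round(2))
```

```text
[[225.1, 217.5], [223.9, 204.1], [222.6, 190.4]] near base edge [[0.374 0.245 0.   ]]
205 219 230
210 218 224
214 218 223
[[16, 137, 82], [15, 114, 83], [17, 43, 95], [14, 44, 99], [15, 93, 90], [14, 71, 90]]
[[0.999, 0.034, 0.001], [0.034, -0.999, 0.0], [0.001, -0.0, -1.0]] [0.43 0.44 1.4  0.   1.3  1.96]
```

servo_tool:
  plan:
    - [[-0.0438, 0.0308, 0, 0, 0, 0, 1], [-0.0438, 0.0308, 0, 0, 0, 0, 1], [-0.0438, 0.0308, 0, 0, 0, 0, 1], [-0.0438, 0.0308, 0, 0, 0, 0, 1], [0, 0, 0, 0, 0, 0, 1]]

```text
clock: 7.28
tool_pos: [0.3765, 0.25, 0.1925]
orientation: [[0.999, 0.033, -0.006], [0.033, -0.999, -0.002], [-0.006, 0.002, -1.0]]
wrist_force: [0.5, -0.3, -0.3]
grip_width: 0.0881
grip_force: 0.0
```

servo_tool:
  plan:
    - [[0, 0, 0, 0, 0, 0, 1], [0, 0, 0.04, 0, 0, 0, 1], [0, 0, 0.04, 0, 0, 0, 1], [0, 0, 0.04, 0, 0, 0, 1], [0, 0, 0.016, 0, 0, 0, 1]]

```text
clock: 7.9
tool_pos: [0.3805, 0.2519, 0.0569]
orientation: [[0.999, 0.034, -0.004], [0.034, -0.999, -0.001], [-0.004, 0.001, -1.0]]
wrist_force: [0.2, -0.2, -0.3]
grip_width: 0.0883
grip_force: 0.0
```

servo_tool:
  plan:
    - [[0, 0, 0, 0, 0, 0, 0], [0, 0, 0, 0, 0, 0, 0], [0, 0, 0, 0, 0, 0, 0], [0, 0, 0, 0, 0, 0, 0], [0, 0, 0, 0, 0, 0, 0]]
  grip_force: 20

```text
clock: 8.52
tool_pos: [0.3822, 0.2524, 0.0606]
orientation: [[0.999, 0.034, 0.003], [0.034, -0.999, 0.001], [0.003, -0.001, -1.0]]
wrist_force: [0.4, 1.9, 6.1]
grip_width: 0.056
grip_force: 20.0
```

servo_tool:
  plan:
    - [[0, 0, -0.02, 0, 0, 0, 0], [0, 0, -0.04, 0, 0, 0, 0], [0, 0, -0.04, 0, 0, 0, 0], [0, 0, -0.02, 0, 0, 0, 0], [0, 0, 0, 0, 0, 0, 0]]

```text
clock: 9.15
tool_pos: [0.3819, 0.2522, 0.1808]
orientation: [[0.999, 0.034, 0.003], [0.034, -0.999, 0.001], [0.003, -0.001, -1.0]]
wrist_force: [-0.2, 0.5, -1.6]
grip_width: 0.0555
grip_force: 19.9
```

servo_tool:
  plan:
    - [[0.0375, 0.032, 0, 0, 0, 0, 0], [0.0375, 0.032, 0, 0, 0, 0, 0], [0.0375, 0.032, 0, 0, 0, 0, 0], [0.0375, 0.032, 0, 0, 0, 0, 0], [0.0375, 0.032, 0, 0, 0, 0, 0]]

```text
clock: 9.78
tool_pos: [0.5739, 0.0972, 0.1772]
orientation: [[0.999, 0.034, -0.003], [0.034, -0.999, 0.0], [-0.003, -0.0, -1.0]]
wrist_force: [0.0, 0.8, -1.2]
grip_width: 0.0553
grip_force: 20.0
```

servo_tool:
  plan:
    - [[0.0375, 0.032, 0, 0, 0, 0, 0], [0, 0, 0, 0, 0, 0, 0], [0, 0, 0, 0, 0, 0, 0], [0, 0, 0, 0, 0, 0, 0], [0, 0, 0, 0, 0, 0, 0]]

```text
clock: 10.4
tool_pos: [0.6118, 0.0686, 0.1794]
orientation: [[0.999, 0.035, -0.0], [0.035, -0.999, 0.0], [-0.0, -0.0, -1.0]]
wrist_force: [-0.7, 0.1, -2.1]
grip_width: 0.0555
grip_force: 20.0
```

Run:
```python
from h import *
t=shot("top");s=shot("scene");R=readout.sense();print(R["tool_pos"],R["grip_width"],R["wrist_force"])
S=hsv(s);p=R["tool_pos"];print(proj(s,[p+[0,0,.045],p,p-[0,0,.055]]).round(1).tolist())
b=near((S[...,0]>3)&(S[...,0]<20)&(S[...,1]>90),proj(s,p)[0],32);print(b[1:],readout.sense()["tool_pos"],readout.sense()["orientation"].round(3).tolist())
cv2.imwrite("pics/c4.png",cv2.resize(s["frame"][100:260,220:420],None,fx=3,fy=3,interpolation=cv2.INTER_CUBIC))
```

```text
[0.61215243 0.06838258 0.17963435] 0.05483550495422799 [ 0.61562811  0.92496385 -1.6985377 ]
[[311.9, 145.8], [311.9, 158.8], [311.9, 174.4]]
(array([303, 148,  16,  30, 333], dtype=int32), array([310.20720721, 161.96396396])) [0.61215243 0.06838258 0.17963435] [[0.999, 0.035, 0.0], [0.035, -0.999, -0.0], [0.0, 0.0, -1.0]]
```

View pics/c4.png

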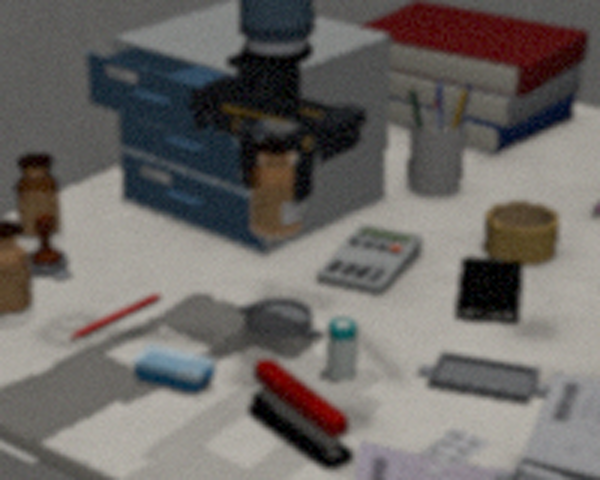

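The jar hangs upright over the large cup. I lower and release.

servo_tool:
  plan:
    - [[0.001, 0, 0.035, 0, 0, 0, 0], [0, 0, 0.035, 0, 0, 0, 0], [0, 0, 0.027, 0, 0, 0, 0], [0, 0, 0.012, 0, 0, 0, 0], [0, 0, 0.005, 0, 0, 0, 0]]

```text
clock: 11.12
tool_pos: [0.6136, 0.0679, 0.0656]
orientation: [[0.999, 0.034, -0.0], [0.034, -0.999, 0.0], [-0.0, -0.0, -1.0]]
wrist_force: [-6.3, 0.0, 22.1]
grip_width: 0.0556
grip_force: 20.2
```

servo_tool:
  plan:
    - [[0, 0, 0, 0, 0, 0, 0], [0, 0, 0, 0, 0, 0, 0], [0, 0, 0, 0, 0, 0, 0], [0, 0, 0, 0, 0, 0, 1], [0, 0, 0, 0, 0, 0, 1]]

```text
clock: 11.75
tool_pos: [0.6138, 0.0677, 0.0658]
orientation: [[0.999, 0.034, 0.001], [0.034, -0.999, -0.0], [0.001, 0.0, -1.0]]
wrist_force: [-1.1, -1.0, -0.1]
grip_width: 0.0736
grip_force: 0.0
```

servo_tool:
  plan:
    - [[0, 0, 0, 0, 0, 0, 1], [0, 0, 0, 0, 0, 0, 1], [0, 0, -0.03, 0, 0, 0, 1], [0, 0, -0.05, 0, 0, 0, 1], [0, 0, -0.05, 0, 0, 0, 1]]

```text
clock: 12.38
tool_pos: [0.6131, 0.0678, 0.1965]
orientation: [[0.999, 0.034, -0.001], [0.034, -0.999, 0.0], [-0.001, -0.0, -1.0]]
wrist_force: [0.8, -0.4, -0.4]
grip_width: 0.0884
grip_force: 0.0
```

Run:
```python
from h import *
t=shot("top");s=shot("scene");R=readout.sense();print(R["tool_pos"],R["orientation"].round(3).tolist(),R["joint_pos"].round(2))
S=hsv(s);p=np.array([.6132,.068,.055]);print(proj(s,[p-[0,0,.05],p,p+[0,0,.05]]).round(1).tolist())
b=near((S[...,0]>3)&(S[...,0]<20)&(S[...,1]>90),proj(s,p)[0],25);print("jar",b[1:])
H=hsv(t);f=cv2.GaussianBlur(t["frame"],(3,3),0).astype(int);m=near(f[...,0]-f[...,2]>8,(273,231),22);print("cutter",m[1],rect(t,m[0],.026))
a=near(H[...,2]<60,proj(t,[.613,.068,.1])[0],10);print("stopper",a and (a[1],ray(t,a[2],.102)))
```

```text
[0.61725141 0.06758849 0.20255692] [[0.999, 0.034, 0.012], [0.034, -0.999, -0.001], [0.012, 0.001, -1.0]] [-0.08  0.32  1.55  0.    1.26  1.45]
[[312.2, 206.4], [312.2, 193.2], [312.2, 179.7]]
jar (array([305, 179,  14,  30, 285], dtype=int32), array([311.22807018, 193.62807018]))
cutter [251 210  36  33 571] (array([0.4466, 0.0997]), 'rect', array([0.4576, 0.0978]), 119, 104, 'ang', -61.4, 'pca', np.float64(88.8))
stopper (array([285, 170,  12,  19, 102], dtype=int32), array([[0.61383324, 0.06174073, 0.102     ]]))
```

servo_tool:
  plan:
    - [[0, 0, 0, 0, 0, -10.05, 1], [0, 0, 0, 0, 0, -10.05, 1], [0, 0, 0, 0, 0, -10.05, 1], [0, 0, 0, 0, 0, -10.05, 1], [0, 0, 0, 0, 0, -10.05, 1]]

```text
clock: 13.1
tool_pos: [0.613, 0.0678, 0.1944]
orientation: [[0.608, 0.794, -0.001], [0.794, -0.608, 0.0], [-0.001, -0.001, -1.0]]
wrist_force: [-0.8, -0.4, -0.5]
grip_width: 0.0882
grip_force: 0.0
```

servo_tool:
  plan:
    - [[0, 0, 0, 0, 0, -10.05, 1], [0, 0, 0, 0, 0, -10.05, 1], [0, 0, 0, 0, 0, -10.05, 1], [0, 0, 0, 0, 0, -10.05, 1], [0, 0, 0, 0, 0, -10.05, 1]]

```text
clock: 13.72
tool_pos: [0.6131, 0.0678, 0.1944]
orientation: [[-0.221, 0.975, -0.001], [0.975, 0.221, 0.0], [0.0, -0.001, -1.0]]
wrist_force: [-0.0, 1.0, 0.1]
grip_width: 0.0882
grip_force: 0.0
```

servo_tool:
  plan:
    - [[0.0137, -0.0551, 0, 0, 0, 0, 1], [0.0137, -0.0551, 0, 0, 0, 0, 1], [0.0137, -0.0551, 0, 0, 0, 0, 1], [0, 0, 0, 0, 0, 0, 1], [0, 0, 0, 0, 0, 0, 1]]

```text
clock: 14.35
tool_pos: [0.4441, 0.0721, 0.1958]
orientation: [[-0.215, 0.977, 0.002], [0.977, 0.215, -0.0], [-0.001, 0.002, -1.0]]
wrist_force: [0.1, -1.0, 0.2]
grip_width: 0.0878
grip_force: 0.0
```

Run:
```python
from h import *
R=readout.sense();print(R["tool_pos"],R["orientation"].round(3).tolist(),R["joint_pos"].round(2))
print(R["orientation"].T@(np.array([.443,.0725,.031])-R["tool_pos"]))
s=shot("scene");cv2.imwrite("pics/c5.png",cv2.resize(s["frame"][130:260,200:380],None,fx=3,fy=3,interpolation=cv2.INTER_CUBIC))
```

```text
[0.44413574 0.07212961 0.19582176] [[-0.215, 0.977, 0.002], [0.977, 0.215, -0.0], [-0.001, 0.002, -1.0]] [-0.1  -0.04  1.97 -0.    1.21 -0.32]
[ 0.00070408 -0.00131937  0.16481931]
```

View pics/c5.png

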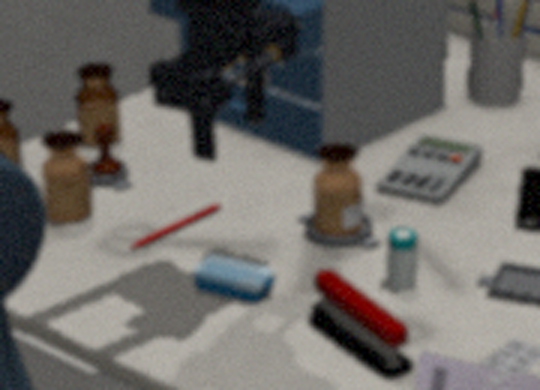

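The jar stands in the large cup and the stamp in the small cup. The gripper is above the cutter, so I descend and grip.

servo_tool:
  plan:
    - [[0, -0.001, 0.04, 0, 0, 0, 1], [0, 0, 0.045, 0, 0, 0, 1], [0, 0, 0.045, 0, 0, 0, 1], [0, 0, 0.025, 0, 0, 0, 1], [0, 0, 0.0095, 0, 0, 0, 1]]

```text
clock: 15.02
tool_pos: [0.4425, 0.0719, 0.0292]
orientation: [[-0.215, 0.977, -0.002], [0.977, 0.215, 0.0], [0.001, -0.002, -1.0]]
wrist_force: [0.6, 0.6, -0.1]
grip_width: 0.0884
grip_force: 0.0
```

servo_tool:
  plan:
    - [[0, 0, 0, 0, 0, 0, 0], [0, 0, 0, 0, 0, 0, 0], [0, 0, 0, 0, 0, 0, 0], [0, 0, 0, 0, 0, 0, 0], [0, 0, 0, 0, 0, 0, 0]]

```text
clock: 15.65
tool_pos: [0.4426, 0.072, 0.0314]
orientation: [[-0.216, 0.977, 0.001], [0.977, 0.216, -0.0], [-0.0, 0.001, -1.0]]
wrist_force: [0.8, -0.9, 1.0]
grip_width: 0.0402
grip_force: 17.0
```

servo_tool:
  plan:
    - [[0, 0, 0, 0, 0, 0, 0], [0, 0, 0, 0, 0, 0, 0], [0, 0, -0.03, 0, 0, 0, 0], [0, 0, -0.05, 0, 0, 0, 0], [0, 0, -0.05, 0, 0, 0, 0]]

```text
clock: 16.27
tool_pos: [0.4413, 0.0721, 0.1616]
orientation: [[-0.215, 0.977, -0.002], [0.977, 0.215, 0.0], [0.001, -0.002, -1.0]]
wrist_force: [1.0, -0.5, -0.8]
grip_width: 0.0406
grip_force: 20.0
```

Run:
```python
from h import *
R=readout.sense();print(R["tool_pos"],R["grip_width"],R["orientation"].round(3).tolist(),R["wrist_force"])
s=shot("scene");p=proj(s,R["tool_pos"])[0];f=cv2.GaussianBlur(s["frame"],(3,3),0).astype(int)
m=near(f[...,0]-f[...,2]>15,p,22);print(p,m and m[1:])
```

```text
[0.44132606 0.07210993 0.16159442] 0.04059711807697148 [[-0.215, 0.977, -0.002], [0.977, 0.215, 0.0], [0.001, -0.002, -1.0]] [ 0.97138496 -0.49369328 -0.79468343]
[276.26454322 181.29228996] (array([273, 180,  17,  14, 168], dtype=int32), array([280.86904762, 186.75      ]))
```

servo_tool:
  plan:
    - [[0, 0, 0, 0, 0, -6.1, 0], [-0.051, 0.018, 0, 0, 0, 0, 0], [-0.051, 0.018, 0, 0, 0, 0, 0], [-0.051, 0.018, 0, 0, 0, 0, 0], [-0.051, 0.018, 0, 0, 0, 0, 0]]

```text
clock: 16.95
tool_pos: [0.5759, -0.0998, 0.16]
orientation: [[-0.318, 0.948, -0.001], [0.948, 0.318, 0.001], [0.001, -0.001, -1.0]]
wrist_force: [0.3, 0.5, -0.9]
grip_width: 0.0402
grip_force: 20.0
```

servo_tool:
  plan:
    - [[-0.051, 0.018, 0, 0, 0, 0, 0], [-0.051, 0.018, 0, 0, 0, 0, 0], [0, 0, 0.02, 0, 0, 0, 0], [0, 0, 0.03, 0, 0, 0, 0], [0, 0, 0.03, 0, 0, 0, 0]]

```text
clock: 17.58
tool_pos: [0.6405, -0.1824, 0.0783]
orientation: [[-0.318, 0.948, -0.003], [0.948, 0.318, 0.001], [0.002, -0.002, -1.0]]
wrist_force: [-0.4, -1.0, -1.0]
grip_width: 0.0403
grip_force: 20.0
```

servo_tool:
  plan:
    - [[0, 0, 0, 0, 0, 0, 0], [0, 0, 0, 0, 0, 0, 0], [0, 0, 0, 0, 0, 0, 0], [0, 0, 0, 0, 0, 0, 0], [0, 0, 0, 0, 0, 0, 0]]

```text
clock: 18.2
tool_pos: [0.6423, -0.1839, 0.0817]
orientation: [[-0.318, 0.948, 0.001], [0.948, 0.318, -0.0], [-0.001, 0.001, -1.0]]
wrist_force: [-1.2, -0.3, -0.5]
grip_width: 0.0402
grip_force: 20.0
```

Run:
```python
from h import *
R=readout.sense();T=R["tool_pos"];O=R["orientation"];print(T,R["grip_width"],O.round(3).tolist())
s=shot("scene");t=shot("top")
f=s["frame"][150:270,320:460].copy()
def box(P,O,L,W,col):
    c=[P+O[:,0]*a*L/2+O[:,1]*b*W/2 for a,b in((1,1),(1,-1),(-1,-1),(-1,1))]
    q=((proj(s,np.array(c))-[320,150]+.5)*5).astype(int);cv2.polylines(g,[q],True,col,1)
g=cv2.resize(f,None,fx=5,fy=5,interpolation=cv2.INTER_CUBIC)
box(T-[0,0,.030],O,.087,.041,(0,255,0))
box(T-[0,0,.004],O,.087,.041,(0,255,255))
box(np.array([.642,-.184,.013]),O,.107,.061,(0,0,255))
cv2.imwrite("pics/c6.png",g)
```

```text
[ 0.64231163 -0.18385472  0.08170187] 0.040231930268321885 [[-0.318, 0.948, 0.001], [0.948, 0.318, -0.0], [-0.001, 0.001, -1.0]]
```

View pics/c6.png

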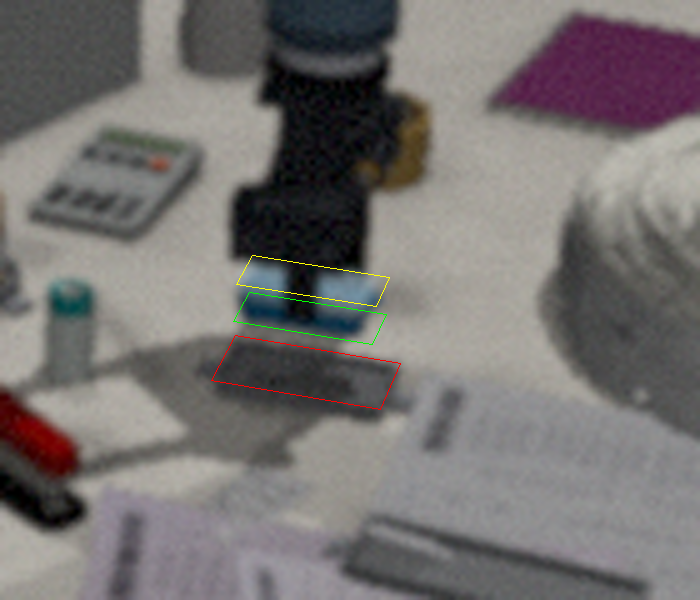

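The overlay shows the cutter centred over the tray to within about 3 mm and level. I lower and release.

servo_tool:
  plan:
    - [[0, 0, 0.018, 0, 0, 0, 0], [0, 0, 0.015, 0, 0, 0, 0], [0, 0, 0.008, 0, 0, 0, 0], [0, 0, 0.003, 0, 0, 0, 0], [0, 0, 0, 0, 0, 0, 0]]

```text
clock: 18.92
tool_pos: [0.642, -0.1837, 0.0367]
orientation: [[-0.318, 0.948, -0.0], [0.948, 0.318, 0.0], [0.0, -0.0, -1.0]]
wrist_force: [-0.2, 0.4, -1.0]
grip_width: 0.0403
grip_force: 20.0
```

servo_tool:
  plan:
    - [[0, 0, 0, 0, 0, 0, 0], [0, 0, 0, 0, 0, 0, 0], [0, 0, 0, 0, 0, 0, 1], [0, 0, 0, 0, 0, 0, 1], [0, 0, 0, 0, 0, 0, 1]]

```text
clock: 19.55
tool_pos: [0.6421, -0.1838, 0.037]
orientation: [[-0.318, 0.948, 0.0], [0.948, 0.318, -0.0], [-0.0, 0.0, -1.0]]
wrist_force: [0.4, 0.2, 0.2]
grip_width: 0.0684
grip_force: 0.0
```

servo_tool:
  plan:
    - [[0, 0, 0, 0, 0, 0, 1], [0, 0, 0, 0, 0, 0, 1], [0, 0, -0.04, 0, 0, 0, 1], [0, 0, -0.05, 0, 0, 0, 1], [0, 0, -0.05, 0, 0, 0, 1]]

```text
clock: 20.18
tool_pos: [0.6417, -0.1836, 0.1782]
orientation: [[-0.318, 0.948, -0.0], [0.948, 0.318, 0.0], [0.0, -0.0, -1.0]]
wrist_force: [0.2, 0.3, 0.5]
grip_width: 0.0884
grip_force: 0.0
```

Run:
```python
from h import *
t=shot("top");s=shot("scene");R=readout.sense();print(R["tool_pos"],R["orientation"].round(3).tolist(),R["joint_pos"].round(2))
np.savez("top4.npz",**t);np.savez("scene4.npz",**s);H=hsv(t)
a=near(red(H,150)&(H[...,2]>90),(315,240),30);print("stapler",a[1],rect(t,a[0],.057))
t2=dict(np.load("top2.npz"))
for n,r in(("t4",t),("t2",t2)):
  h=hsv(r)
  for th in(145,138):
    m=near((h[...,1]<30)&(h[...,2]<th),(408,253),36);print(n,th,m[1],rect(r,m[0],.010))
fr=t2["frame"][230:275,370:445];cv2.imwrite("pics/c7.png",np.vstack([cv2.resize(fr,None,fx=8,fy=6,interpolation=cv2.INTER_CUBIC),cv2.resize(t["frame"][180:225,330:405],None,fx=8,fy=6,interpolation=cv2.INTER_CUBIC)]))
```

```text
[ 0.64553865 -0.18528457  0.18462756] [[-0.318, 0.948, 0.011], [0.948, 0.318, -0.005], [-0.008, 0.009, -1.0]] [-0.46  0.45  1.42  0.    1.26 -0.78]
stapler [323 246  15  12  88] (array([ 0.4267, -0.1342]), 'rect', array([ 0.4272, -0.1328]), 53, 21, 'ang', 71.3, 'pca', np.float64(72.4))
t4 145 [377 242  58  21 791] (array([ 0.5145, -0.388 ]), 'rect', array([ 0.5155, -0.3809]), 195, 63, 'ang', -77.2, 'pca', np.float64(-74.2))
t4 138 [381 242  53  21 533] (array([ 0.5126, -0.379 ]), 'rect', array([ 0.5168, -0.386 ]), 178, 63, 'ang', -77.5, 'pca', np.float64(-72.8))
t2 145 [381 242  54  21 815] (array([ 0.5157, -0.3913]), 'rect', array([ 0.517 , -0.3874]), 182, 63, 'ang', -77.2, 'pca', np.float64(-73.3))
t2 138 [381 242  54  21 766] (array([ 0.5148, -0.3908]), 'rect', array([ 0.517 , -0.3877]), 181, 63, 'ang', -77.5, 'pca', np.float64(-73.3))
```

View pics/c7.png

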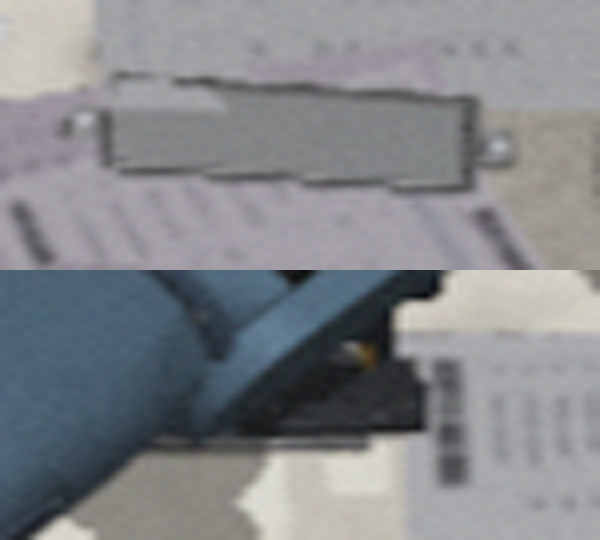

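Tray corners in the top half of the crop are at about (115,75), (475,95), (470,190) and (107,170). I compute the tray pose and the stapler's ends.

Run:
```python
from h import *
t=dict(np.load("top2.npz"))
q=np.array([(115,75),(475,95),(470,190),(107,170)])/[8,6]+[369.5,229.5]
P=ray(t,q,.013)[:,:2];print(P.round(4).tolist(),"c",P.mean(0));d=(P[1]+P[2]-P[0]-P[3])/2;print(np.hypot(*d),np.degrees(np.arctan2(d[1],d[0])),np.linalg.norm(P[0]-P[3]))
q=np.array([(80,122),(497,150)])/[8,6]+[369.5,229.5];print("tabs",ray(t,q,.004).mean(0),np.diff(ray(t,q,.004),axis=0))
for f in("top2","top3"):
    t=dict(np.load(f+".npz"));H=hsv(t)
    for smin,v in((150,90),(110,60)):
        a=near(red(H,smin)&(H[...,2]>v),(320,246),32);print(f,rect(t,a[0],.056))
R=readout.sense();print(R["tool_pos"])
```

```text
[[0.525, -0.3012], [0.5609, -0.4512], [0.5066, -0.4623], [0.4705, -0.3124]] c [ 0.51577114 -0.38176527]
0.15425796916982906 -76.48288288360548 0.05563287263347685
tabs [ 0.51565125 -0.38223766  0.004     ] [[ 0.03900126 -0.17454481  0.        ]]
top2 (array([ 0.4376, -0.0969]), 'rect', array([ 0.4379, -0.0965]), 128, 20, 'ang', 73.9, 'pca', np.float64(73.6))
top2 (array([ 0.4373, -0.0964]), 'rect', array([ 0.4372, -0.0967]), 133, 25, 'ang', 74.1, 'pca', np.float64(73.8))
top3 (array([ 0.4376, -0.0969]), 'rect', array([ 0.4379, -0.0965]), 128, 20, 'ang', 73.9, 'pca', np.float64(73.6))
top3 (array([ 0.4372, -0.0968]), 'rect', array([ 0.4373, -0.0968]), 133, 25, 'ang', 73.9, 'pca', np.float64(73.8))
[ 0.64553865 -0.18528457  0.18462756]
```

servo_tool:
  plan:
    - [[0, 0, 0, 0, 0, 8.68, 1], [0, 0, 0, 0, 0, 8.68, 1], [0, 0, 0, 0, 0, 8.68, 1], [0, 0, 0, 0, 0, 8.66, 1], [0.0067, -0.0552, 0, 0, 0, 0, 1]]

```text
clock: 20.9
tool_pos: [0.5915, -0.1629, 0.1749]
orientation: [[0.281, 0.96, -0.0], [0.96, -0.281, 0.0], [0.0, -0.001, -1.0]]
wrist_force: [-1.1, -0.6, -0.1]
grip_width: 0.0882
grip_force: 0.0
```

servo_tool:
  plan:
    - [[0.0067, -0.0552, 0, 0, 0, 0, 1], [0.0067, -0.0552, 0, 0, 0, 0, 1], [0.0067, -0.0552, 0, 0, 0, 0, 1], [0, 0, 0, 0, 0, 0, 1], [0, 0, 0, 0, 0, 0, 1]]

```text
clock: 21.52
tool_pos: [0.4382, -0.097, 0.1774]
orientation: [[0.278, 0.96, 0.002], [0.96, -0.278, -0.001], [-0.0, 0.002, -1.0]]
wrist_force: [-0.1, -0.3, -0.3]
grip_width: 0.0881
grip_force: 0.0
```

servo_tool:
  plan:
    - [[0, 0, 0.03, 0, 0, 0, 1], [0, 0, 0.03, 0, 0, 0, 1], [0, 0, 0.03, 0, 0, 0, 1], [0, 0, 0, 0, 0, 0, 1], [0, 0, 0, 0, 0, 0, 1]]

```text
clock: 22.15
tool_pos: [0.4387, -0.0973, 0.0877]
orientation: [[0.278, 0.96, 0.001], [0.96, -0.278, -0.001], [-0.0, 0.001, -1.0]]
wrist_force: [-0.3, 0.7, 0.7]
grip_width: 0.0881
grip_force: 0.0
```

servo_tool:
  plan:
    - [[0, -0.001, 0.02, 0, 0, 0, 1], [0, 0, 0.0145, 0, 0, 0, 1], [0, 0, 0, 0, 0, 0, 1], [0, 0, 0, 0, 0, 0, 1], [0, 0, 0, 0, 0, 0, 0]]
  grip_force: 35

```text
clock: 22.78
tool_pos: [0.4369, -0.0965, 0.0531]
orientation: [[0.278, 0.961, 0.001], [0.961, -0.278, -0.001], [-0.0, 0.001, -1.0]]
wrist_force: [0.5, 0.0, -0.6]
grip_width: 0.0801
grip_force: 0.0
```

servo_tool:
  plan:
    - [[0, 0, 0, 0, 0, 0, 0], [0, 0, 0, 0, 0, 0, 0], [0, 0, 0, 0, 0, 0, 0], [0, 0, 0, 0, 0, 0, 0], [0, 0, 0, 0, 0, 0, 0]]

```text
clock: 23.4
tool_pos: [0.4365, -0.0963, 0.0524]
orientation: [[0.278, 0.961, 0.0], [0.961, -0.278, -0.0], [-0.0, 0.0, -1.0]]
wrist_force: [2.1, 0.1, -0.1]
grip_width: 0.0298
grip_force: 0.6
```

servo_tool:
  plan:
    - [[0, 0, 0, 0, 0, 0, 0], [0, 0, 0, 0, 0, 0, 0], [0, 0, -0.02, 0, 0, 0, 0], [0, 0, -0.04, 0, 0, 0, 0], [0, 0, -0.04, 0, 0, 0, 0]]

```text
clock: 24.02
tool_pos: [0.4354, -0.0958, 0.1528]
orientation: [[0.278, 0.961, -0.002], [0.961, -0.278, 0.001], [0.0, -0.002, -1.0]]
wrist_force: [0.9, 0.1, -1.6]
grip_width: 0.0252
grip_force: 35.0
```

Run:
```python
from h import *
R=readout.sense();print(R["tool_pos"],R["grip_width"],R["orientation"].round(3).tolist(),R["wrist_force"],R["torque"])
s=shot("scene");S=hsv(s);p=proj(s,R["tool_pos"])[0];b=near(red(S,130),p,32);print(p,b[1:],rect(s,b[0],R["tool_pos"][2]))
```

```text
[ 0.43544497 -0.09580066  0.15277636] 0.025201755711809177 [[0.278, 0.961, -0.002], [0.961, -0.278, 0.001], [0.0, -0.002, -1.0]] [ 0.91755669  0.1066349  -1.60071025] [-0.02762145 -0.09376842 -0.03092367]
[319.04275852 200.15667356] (array([316, 196,  19,  19, 190], dtype=int32), array([324.12631579, 205.5       ])) (array([ 0.4185, -0.1264]), 'rect', array([ 0.4192, -0.1218]), 116, 36, 'ang', 61.5, 'pca', np.float64(58.9))
```

servo_tool:
  plan:
    - [[0, 0, 0, 0, 0, -9.83, 0], [0, 0, 0, 0, 0, -9.83, 0], [0, 0, 0, 0, 0, -9.84, 0], [-0.0592, 0.0023, 0, 0, 0, 0, 0], [-0.0592, 0.0023, 0, 0, 0, 0, 0]]

```text
clock: 24.7
tool_pos: [0.4682, -0.211, 0.152]
orientation: [[-0.233, 0.973, -0.001], [0.973, 0.233, 0.001], [0.001, -0.0, -1.0]]
wrist_force: [0.7, 0.7, -1.9]
grip_width: 0.0258
grip_force: 35.0
```

servo_tool:
  plan:
    - [[-0.0592, 0.0023, 0, 0, 0, 0, 0], [-0.0592, 0.0023, 0, 0, 0, 0, 0], [-0.0592, 0.0023, 0, 0, 0, 0, 0], [0, 0, 0, 0, 0, 0, 0], [0, 0, 0, 0, 0, 0, 0]]

```text
clock: 25.32
tool_pos: [0.5151, -0.3807, 0.151]
orientation: [[-0.23, 0.973, -0.002], [0.973, 0.23, 0.002], [0.003, -0.001, -1.0]]
wrist_force: [-0.7, -0.1, -1.8]
grip_width: 0.0257
grip_force: 35.0
```

Run:
```python
from h import *
s=shot("scene");R=readout.sense();T=R["tool_pos"];O=R["orientation"];print(T,R["grip_width"],O.round(3).tolist())
g=cv2.resize(s["frame"][150:310,340:500],None,fx=3.7,fy=3.7,interpolation=cv2.INTER_CUBIC)
def box(P,L,W,col):
    c=[P+O[:,0]*a*L/2+O[:,1]*b*W/2 for a,b in((1,1),(1,-1),(-1,-1),(-1,1))]
    cv2.polylines(g,[((proj(s,np.array(c))-[340,150]+.5)*3.7).astype(int)],True,col,1)
box(T-[0,0,.053],.140,.038,(0,255,0));box(T+[0,0,.005],.140,.026,(0,255,255))
box(np.array([.5157,-.382,.013]),.160,.058,(0,0,255))
cv2.imwrite("pics/c8.png",g)
t=dict(np.load("top2.npz"));c=[T*[1,1,0]+[0,0,.1]+O[:,0]*a*.0375+O[:,1]*b*.094 for a,b in((1,1),(1,-1),(-1,-1),(-1,1))];print(proj(t,np.array(c)).round().tolist())
```

```text
[ 0.5152702  -0.38013961  0.15139529] 0.025574769001652075 [[-0.231, 0.973, -0.002], [0.973, 0.231, 0.002], [0.002, -0.001, -1.0]]
[[400.0, 218.0], [399.0, 274.0], [422.0, 275.0], [423.0, 219.0]]
```

View pics/c8.png

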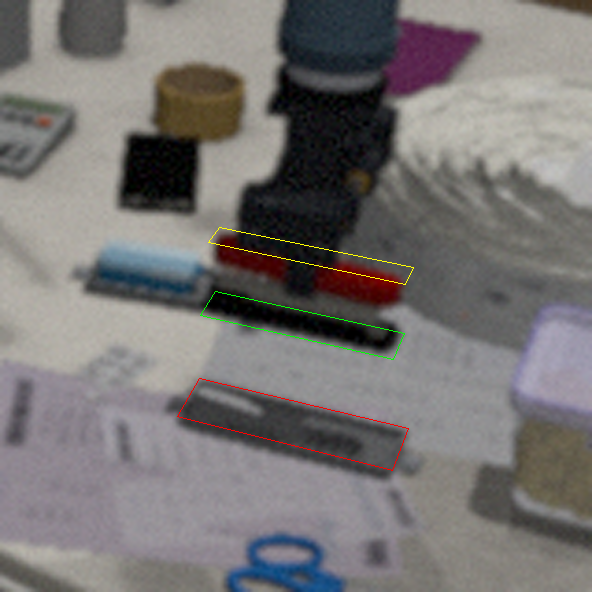

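The stapler is level, aligned with the tray and centred over it, and the cutter sits in its tray. I lower and release.

servo_tool:
  plan:
    - [[-0.001, 0, 0.03, 0, 0, 0, 0], [0, 0, 0.03, 0, 0, 0, 0], [0, 0, 0.02, 0, 0, 0, 0], [0, 0, 0.009, 0, 0, 0, 0], [0, 0, 0.003, 0, 0, 0, 0]]

```text
clock: 26.0
tool_pos: [0.5163, -0.3823, 0.0605]
orientation: [[-0.231, 0.973, 0.0], [0.973, 0.231, -0.0], [-0.0, 0.0, -1.0]]
wrist_force: [-0.8, 0.2, -3.2]
grip_width: 0.0256
grip_force: 35.0
```

servo_tool:
  plan:
    - [[0, 0, 0, 0, 0, 0, 0], [0, 0, 0, 0, 0, 0, 0], [0, 0, 0, 0, 0, 0, 1], [0, 0, 0, 0, 0, 0, 1], [0, 0, 0, 0, 0, 0, 1]]

```text
clock: 26.62
tool_pos: [0.5162, -0.3828, 0.0607]
orientation: [[-0.231, 0.973, 0.0], [0.973, 0.231, -0.0], [-0.0, 0.0, -1.0]]
wrist_force: [0.7, -0.6, -0.9]
grip_width: 0.0535
grip_force: 0.0
```

servo_tool:
  plan:
    - [[0, 0, 0, 0, 0, 0, 1], [0, 0, 0, 0, 0, 0, 1], [0, 0, -0.04, 0, 0, 0, 1], [0, 0, -0.05, 0, 0, 0, 1], [0, 0, -0.05, 0, 0, 0, 1]]

```text
clock: 27.25
tool_pos: [0.5159, -0.3824, 0.2016]
orientation: [[-0.231, 0.973, -0.0], [0.973, 0.231, 0.0], [0.001, -0.0, -1.0]]
wrist_force: [0.3, -0.8, 0.5]
grip_width: 0.088
grip_force: 0.0
```

servo_tool:
  plan:
    - [[-0.03, -0.05, -0.01, 0, 0, 0, 1], [-0.03, -0.05, -0.01, 0, 0, 0, 1], [-0.03, -0.05, -0.01, 0, 0, 0, 1], [-0.03, -0.05, -0.01, 0, 0, 0, 1], [-0.03, -0.05, 0, 0, 0, 0, 1]]

```text
clock: 27.88
tool_pos: [0.3062, -0.5879, 0.2418]
orientation: [[-0.231, 0.973, 0.001], [0.973, 0.231, -0.002], [-0.002, 0.0, -1.0]]
wrist_force: [0.6, -0.2, 0.8]
grip_width: 0.0883
grip_force: 0.0
```

Run:
```python
from h import *
t=shot("top");s=shot("scene");H=hsv(t);np.savez("top5.npz",**t);np.savez("scene5.npz",**s)
f=cv2.GaussianBlur(t["frame"],(3,3),0).astype(int)
m=near(f[...,0]-f[...,2]>8,proj(t,[.642,-.184,.03])[0],20);print("cutter",m and rect(t,m[0],.031))
a=near(red(H,130)&(H[...,2]>70),proj(t,[.5157,-.382,.06])[0],32);print("stapler",a and rect(t,a[0],.062))
a=near(H[...,2]<60,proj(t,[.613,.068,.1])[0],12);print("jar stopper",a and (a[1],ray(t,a[2],.103)))
a=near(red(H,90),proj(t,[.551,.381,.065])[0],12);print("stamp",a and (a[1],ray(t,a[2],.055)))
h=(H[...,0]>78)&(H[...,0]<100)&(H[...,1]>90);a=near(h,(320,208),10);print("vial",a[1],ray(t,a[2],.06))
A=cv2.resize(t["frame"][130:290,170:450],None,fx=2.5,fy=1.85*1,interpolation=cv2.INTER_CUBIC);B=cv2.resize(s["frame"][150:300,200:480],None,fx=2.5,fy=2,interpolation=cv2.INTER_CUBIC)
cv2.imwrite("pics/c9.png",np.vstack([A,B])[:600])
```

```text
cutter (array([ 0.639 , -0.1818]), 'rect', array([ 0.6387, -0.1849]), 91, 47, 'ang', -72.2, 'pca', np.float64(-71.1))
stapler (array([ 0.5149, -0.3805]), 'rect', array([ 0.5149, -0.3801]), 130, 24, 'ang', -77.0, 'pca', np.float64(-77.2))
jar stopper (array([284, 174,  12,  12, 117], dtype=int32), array([[0.61199553, 0.06771613, 0.103     ]]))
stamp (array([196, 170,  10,  11,  72], dtype=int32), array([[0.54808161, 0.37284889, 0.055     ]]))
vial [316 205   8   7  30] [[ 0.55715491 -0.05756597  0.06      ]]
```

View pics/c9.png

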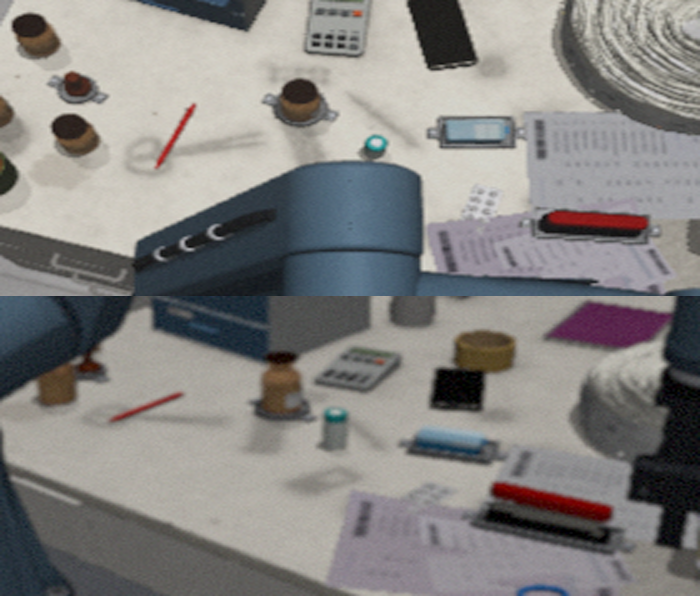

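All four things sit in their holders in both halves of the picture, and the vial is unmoved at (0.557,-0.058). I hand in.

```bash
python3 -c "
from station import arm
print(arm.close_job())"
```

```text
the job is handed in; nothing more can be done
None
```

The stapler, pill cutter, stamp and amber jar are each in their own holder, the vial stands where it was, and the job is handed in at about 28 s; no verdict was returned, so success rests on my last camera check.

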